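# Press the push caps home on the clock wheels

## Robot

A 7-joint arm with a two-finger parallel gripper is mounted at the origin on the work surface. World frame = base frame: x ahead of the robot, y to its left, z up, the work surface at z = 0. Lengths are in m, angles in rad, forces in N, time in s.
With the tool pointing down it reaches from about 0.425 to 0.875 m from the base axis. Payload 4.7 kg.
Tool frame: the origin (TCP) lies midway between the tips of the shut fingers; the grasp point (between the pads) lies 19 mm behind it; z points along the fingers, y is the line along which they close (so a half turn about z gives the same grasp; the last joint's range is limited). The gripper opens to 85 mm and grips with 20 to 120 N. Pads are 22 mm wide; open, the fingers measure 114 mm over their backs; the gripper's body (76 mm by 85 mm) begins 54 mm behind the grasp point. The pads swing forward as they close: fully open they stand 13 mm farther back than shut.
Start: joints at [-1.112, 0.321, -0.07, 1.45, 0.023, 1.371, -0.057], TCP at [0.28, 0.587, 0.231] pointing down, gripper open.
Joint ranges: [-2.86, 2.86], [-0.3, 2.09], [-1.38, 1.24], [0.06, 2.45], [-1.56, 4.7], [0.09, 2.05], [-2.69, 2.69]. Speed limits (rad/s): [2.57, 2.57, 3.14, 3.14, 3.14, 3.14, 3.14].

## Interface

Orientations are given as a unit quaternion [x, y, z, w].
In Python, from station import arm, fingers, optics, workorder gives the robot as it stands. The module is installed in compiled form; this text tells all that it offers. Calls block until the motion is done:
- arm.move_pose(position, orientation): joint-space move of the TCP to a pose.
- arm.servo_line(position, rotation=None, rate=0.15, stop_force=None): straight line of the TCP; rotation=None keeps the orientation; rate is the mean speed in m/s. With stop_force (N) it stops when the force on the tool has changed by that much, and returns True; else False.
- arm.set_joints(angles): joint-space move.
- fingers.gripper_to(opening): opening from 0.0 (shut) to 1.0 (fully open); the grip force is fixed at half the most; returns when the fingers have stopped.
- arm.wait(seconds).
- arm.solve_ik(position, orientation): joint angles nearest the present ones, or None.
- optics.snapshot(name): name is "scene" or "top"; returns a dict with "image" (420x560x3 uint8, red, green, blue), "fx", "fy", "cx", "cy" (pixels), "cam_to_world" (4x4, takes a point from camera to world coordinates). Camera axes: x right, y down, z forward; pixel columns grow to the right and rows downward; lengths in m; the calibration is good to about 2 mm. A picture is of the moment at which its call begins. There is no depth.
A pose or a line that the arm cannot do raises arm.MotionError and nothing moves.
- workorder.sign_off(): hands the job in; it is judged then, once.
Trained networks look in a picture, given as the dict that the camera call returned (one of the last four; its "shot" number tells which), for a name from the list of things; names that differ only in an ending like _2 or _b are one class to them, and where a whole thing is asked for, a point or a joint stands for the part that bears it (a point fixed in the world has none). Each returns a list of dicts, best first, with "confidence" (0 to 1); they miss things now and then, are a little off and sometimes report something else, mostly with a low value. They report only what shows in the picture. A call takes as long as a camera call. They do not tell look-alikes from the thing itself.
- optics.search_frame(picture, thing): "centre" ([x, y, z] in m, in world coordinates, good to about 4 mm: the middle of the surface that is visible of it).
- optics.regions_of(picture, thing): "region" (420x560 bool, what is visible of it).
Readings, each from a call of its own:
- arm.read_clock(): time.
- arm.read_joint_pos(): joint angles.
- arm.read_qvel(): joint speeds.
- arm.read_effort(): joint torques, N m.
- arm.read_position(): TCP position.
- arm.read_tcp_rot(): TCP orientation.
- arm.read_contact_force(): force on the tool from outside, world axes, zero at the start.
- arm.read_ft_torque(): the same for the moment, N m.
- arm.read_width(): opening from 0.0 (shut) to 1.0 (fully open).
- arm.read_grip_force(): force on a finger pad.
Only numpy, scipy, OpenCV 4.12 (cv2) and the standard library are available. Lean on these libraries where they do the work, as an engineer would, in place of code of your own. Each camera call takes 0.05 s, during which the arm holds its last target. There are 200 camera calls.

## Task

Three brass wheels stand on wooden blocks, each with a steel push cap just started on the tip of its shaft. Press the caps of the two toothed wheels straight down until they sit fully home on their hubs; leave the cap of the smooth grooved pulley where it is.

Things in the scene. Friction and masses are not known exactly. Their poses are not given: they have to be found in the camera images.
- great_nut: Push cap of the large toothed wheel (spoked brass, 108 mm wide, on a fixed 100 mm wide, 30 mm high oak block). Steel thimble, 24 mm wide, 26 mm tall, flat closed top, 33 mm toothed flange. Sits 14-18 mm above a 30 mm hub on a fixed upright shaft; slides only straight down it, drags about 8 N, stays where left. Origin: centre of its underside, z up; fully home at height 52 mm. Wheel top: 46 mm.
- small_nut: Push cap of the small toothed wheel (spoked brass, 73 mm over the teeth, on a fixed 100 mm wide, 42 mm high oak block). The cap, its shaft, drag (about 8 N) and origin (centre of its underside, z up, top at +26 mm) are the same as the large wheel's. It too starts 14-18 mm above its hub. Fully home its origin is at height 64 mm. Wheel top: 58 mm.
- pulley_nut: Push cap of the solid brass pulley with a smooth grooved rim and no teeth (88 mm wide, on a fixed 100 mm wide, 30 mm high oak block). Cap, drag (about 8 N) and origin (centre of its underside, z up) are the same as the large wheel's. To be left as it is, 14-18 mm above its hub, whose top is at height 52 mm.
Not all that is in view belongs to the job. What is shaped like the part that bears great_nut but orange, pink or red is not meant.

How it is judged:
At the end, for the whole second after the job is handed in: The caps of the large and the small toothed wheel are both home, within 3 mm of their hubs (origins below 55 mm and 67 mm), and the pulley's cap is within 3 mm of where it was (height (world z) of great_nut below 0.055 m and height (world z) of small_nut below 0.067 m and distance of pulley_nut from where it was at the start of the episode below 0.003 m); the robot touches nothing.
It fails at once if the pulley's cap is pushed down (by more than 3 mm) (distance of pulley_nut from where it was at the start of the episode above 0.003 m).
It also fails if it takes over 42 s, if anything falls off the work surface, if the arm or the gripper's body presses on something with over 40 N, if the wrist force passes 120 N, or if a joint passes its speed limit or range.

## Working session

There is one attempt and no reset: what is moved stays moved. The work goes in short steps, each a Python script; the robot and the scene stay as the last script left them, time stands still between calls to the robot, and variables do not carry over. Pictures are saved under pics/ and viewed, at most 10 in all, crops included, and the job is handed in when it is done.

```bash
mkdir -p pics
cat > h.py <<'E'
from station import arm,fingers,optics,workorder
import numpy as np,cv2
def save(p,n): cv2.imwrite(f'pics/{n}.png',p['image'][:,:,::-1])
def proj(p,X):
    T=np.linalg.inv(p['cam_to_world']);c=T[:3,:3]@np.array(X)+T[:3,3]
    return np.array([p['fx']*c[0]/c[2]+p['cx'],p['fy']*c[1]/c[2]+p['cy']])
def ray(p,uv):
    d=p['cam_to_world'][:3,:3]@np.array([(uv[0]-p['cx'])/p['fx'],(uv[1]-p['cy'])/p['fy'],1]);return p['cam_to_world'][:3,3],d/np.linalg.norm(d)
def tri(ps,uvs):
    A=np.zeros((3,3));b=np.zeros(3)
    for p,uv in zip(ps,uvs):
        o,d=ray(p,uv);M=np.eye(3)-np.outer(d,d);A+=M;b+=M@o
    return np.linalg.solve(A,b)
E
python3 - <<'E'
from h import *
for n in ("scene","top"):
    p=optics.snapshot(n);save(p,n+'1');print(n,p['cam_to_world'].round(3).tolist(),p['fx'])
    for t in("great_nut","small_nut","pulley_nut"):
        for d in optics.search_frame(p,t):print(t,d['confidence'],np.round(d['centre'],4),proj(p,d['centre']).round())
print(arm.read_clock(),arm.read_tcp_rot(),arm.read_width())
E
```

```text
scene [[0.221, 0.632, -0.743, 1.101], [0.975, -0.139, 0.172, -0.25], [0.006, -0.763, -0.647, 0.652], [0.0, 0.0, 0.0, 1.0]] 387.8333815432139
great_nut 0.75 [0.6526 0.1309 0.0835] [415. 265.]
great_nut 0.72 [ 0.5033 -0.4975  0.0848] [ 88. 260.]
great_nut 0.67 [ 0.6306 -0.0419  0.0777] [327. 273.]
great_nut 0.61 [ 0.2942 -0.23    0.0887] [213. 182.]
great_nut 0.53 [0.3014 0.1803 0.0834] [368. 166.]
small_nut 0.69 [0.4913 0.256  0.0946] [432. 202.]
pulley_nut 0.58 [ 0.4901 -0.2265  0.0812] [224. 237.]
top [[-0.017, -0.997, 0.075, 0.39], [-1.0, 0.018, 0.016, -0.114], [-0.017, -0.075, -0.997, 1.161], [0.0, 0.0, 0.0, 1.0]] 517.7835797351825
great_nut 0.78 [0.2918 0.1794 0.0941] [143. 297.]
great_nut 0.66 [ 0.4966 -0.4937  0.0933] [469. 192.]
great_nut 0.59 [0.6414 0.1294 0.0964] [167. 128.]
great_nut 0.54 [ 0.2862 -0.2288  0.0974] [343. 297.]
great_nut 0.47 [ 0.6179 -0.0447  0.0875] [251. 138.]
small_nut 0.49 [0.4838 0.2587 0.1032] [104. 204.]
pulley_nut 0.5 [ 0.4769 -0.2214  0.0928] [337. 204.]
0.4 [ 2.20555114e-01  9.75374509e-01 -9.78966240e-05 -3.22345116e-06] 0.9990713529220044
```

View pics/scene1.png

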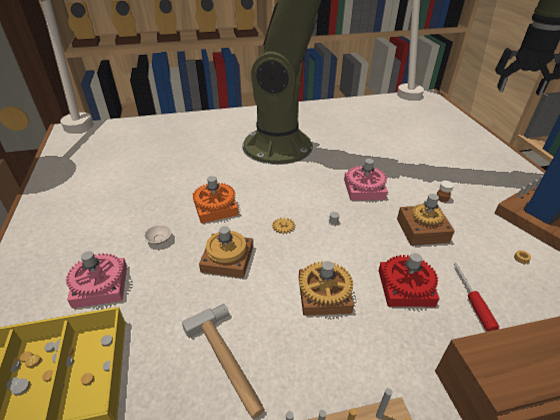

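View pics/top1.png

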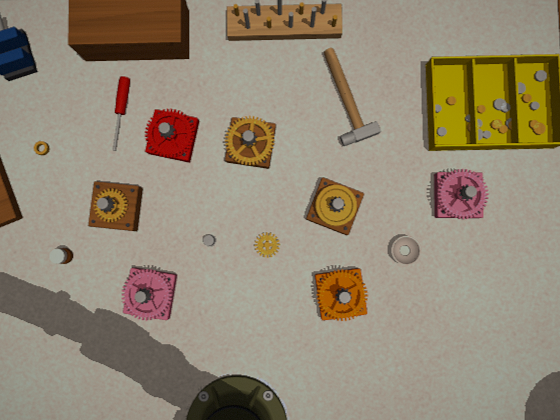

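The brass great wheel is at scene (327,273) / top (250,138), the small wheel at scene (431,205) / top (106,204), and the pulley at scene (225,237) / top (337,204). The red, pink and orange wheels are decoys. Next I zoom in on the caps.

Run:
```python
from h import *
t=[]
for f,c in (('scene1',(327,268)),('scene1',(432,200)),('top1',(249,137)),('top1',(105,204))):
    im=cv2.imread(f'pics/{f}.png');x,y=c[0]-18,c[1]-14
    k=cv2.resize(im[y:y+28,x:x+36],None,fx=10,fy=10,interpolation=cv2.INTER_CUBIC)
    for i in range(0,36,5):cv2.putText(k,str(x+i),(i*10,9),0,.3,(255,255,255));cv2.line(k,(i*10+5,10),(i*10+5,279),(0,255,0) ,1) if i%10==0 else 0
    for i in range(0,28,5):cv2.putText(k,str(y+i),(0,i*10+9),0,.3,(0,255,255));cv2.line(k,(25,i*10+5),(359,i*10+5),(0,255,0),1) if i%10==0 else 0
    t.append(k)
cv2.imwrite('pics/crop1.png',np.vstack([np.hstack(t[:2]),np.hstack(t[2:])]))
```

```text
(no output)
```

View pics/crop1.png

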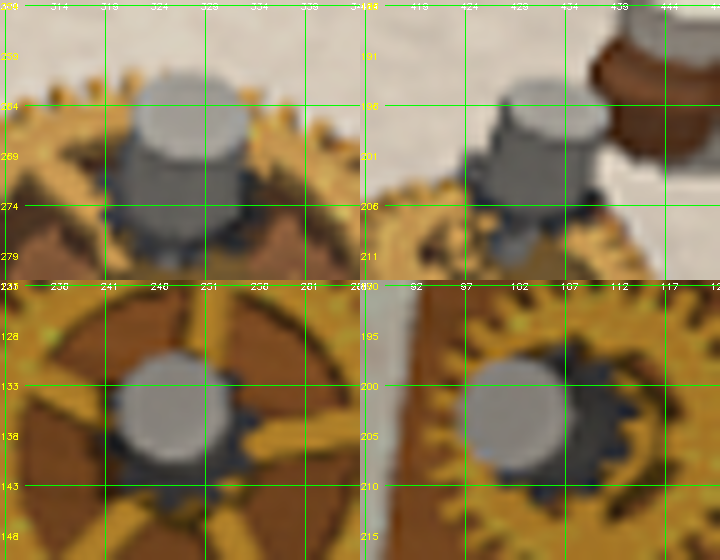

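Run:
```python
from h import *
S=optics.snapshot("scene");T=optics.snapshot("top")
for n,a,b,h in(('great',(327.6,265.2),(247.9,135.2),.092),('small',(433.5,196.3),(101.9,202.9),.106)):
    X=tri([S,T],[a,b]);print(n,X.round(4),np.hypot(*X[:2]),proj(S,X)-a,proj(T,X)-b)
    q=arm.read_tcp_rot();print(arm.solve_ik([X[0],X[1],.16],q))
```

```text
great [ 0.6238 -0.0397  0.0913] 0.6250289646643569 [ 0.46406612 -0.01948949] [0.41290758 0.11737227]
[-0.4026334   0.33505211  0.52285784  1.62686883 -0.17526918  1.22662854
  1.28155066]
small [0.4856 0.2615 0.1069] 0.5514930198879751 [ 0.30580007 -0.040009  ] [0.30987518 0.1338936 ]
[-0.66442488  0.15839206  0.13451675  1.79688861 -0.02273272  1.18780068
  0.6029693 ]
```

Triangulated cap tops are at 91 mm (expected 92–96) and 107 mm (expected 104–108), which fits within calibration error. I press the small one first.

```bash
cat >> h.py <<'E'
def press(x,y,top,home):
    q=arm.read_tcp_rot()
    arm.move_pose([x,y,top+.05],q)
    arm.servo_line([x,y,top+.012],rate=.1)
    f0=arm.read_contact_force()
    print('touch',arm.servo_line([x,y,top-.006],rate=.03,stop_force=4),arm.read_position().round(4))
    r=arm.servo_line([x,y,home-.002],rate=.03,stop_force=25)
    print('press',r,arm.read_position().round(4),(arm.read_contact_force()-f0).round(1),arm.read_clock())
E
python3 - <<'E'
from h import *
fingers.gripper_to(0.0)
press(.4856,.2615,.1069,.090)
arm.servo_line([.4856,.2615,.17],rate=.15)
print(arm.read_clock())
E
```

```text
touch True [0.4857 0.2615 0.1063]
press False [0.4857 0.2615 0.09  ] [-5.3 -2.3 12.5] 4.4833
5.1833
```

Run:
```python
from h import *
arm.servo_line([.4856,.2615,.18])
press(.6238,-.0397,.0925,.078)
arm.servo_line([.6238,-.0397,.17],rate=.15)
arm.move_pose([.45,.05,.35],arm.read_tcp_rot())
S=optics.snapshot("scene");T=optics.snapshot("top");save(S,'scene2');save(T,'top2')
t=[]
for p,c in ((S,(327,268)),(S,(432,200)),(T,(249,137)),(T,(105,204)),(S,(226,237)),(T,(337,204))):
    x,y=c[0]-18,c[1]-14
    t.append(cv2.resize(p['image'][y:y+28,x:x+36,::-1],None,fx=7,fy=7,interpolation=cv2.INTER_CUBIC))
cv2.imwrite('pics/crop2.png',np.vstack([np.hstack(t[:2]),np.hstack(t[2:4]),np.hstack(t[4:])]))
print(arm.read_clock())
for X in ([.6238,-.0397,.078],[.4856,.2615,.090]):print(proj(S,X),proj(T,X))
```

```text
touch True [ 0.6239 -0.0397  0.091 ]
press False [ 0.6239 -0.0398  0.078 ] [-4.7 -0.  12.2] 8.3583
10.2667
[327.45927209 269.77904419] [248.77516258 136.64039662]
[431.91008028 201.99469942] [105.06451876 203.6918462 ]
```

View pics/crop2.png

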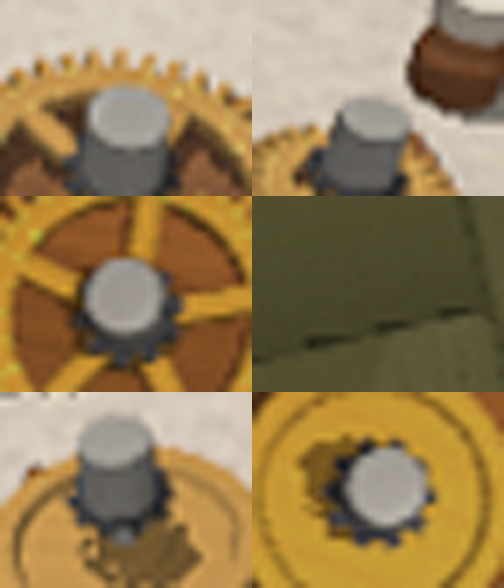

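The cap tops now show at scene (326.6,270.2) for the great wheel and (430.9,202.6) for the small one. Predicted home positions were (327.5,269.8) and (431.9,202.0), so both are home. The pulley cap is still raised and the arm is clear, so I hand in.

```bash
python3 -c "
from h import *
print(workorder.sign_off())"
```

```text
the job is handed in; nothing more can be done
None
```

I pressed the caps of both toothed wheels home, left the pulley's cap untouched, and handed the job in at about 10 s with the arm clear; no verdict came back.

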